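# Hold the hidden pump-head bolt against the nut driver

## Robot

A 7-joint arm with a two-finger parallel gripper is mounted at the origin on the work surface. World frame = base frame: x ahead of the robot, y to its left, z up, the work surface at z = 0. Lengths are in m, angles in degrees, forces in N, time in s.
With the tool pointing down it reaches from about 0.425 to 0.875 m from the base axis. Payload 4.7 kg.
Tool frame: the origin (TCP) lies at the very end of the fingers, on their centre line; the grasp point (between the pads) lies 19 mm behind it (env.grip_point_offset is the distance from the TCP to the grasp point, in m); z points along the fingers, y is the line along which they close (so a half turn about z gives the same grasp; the last joint's range is limited). The gripper opens to 87 mm and grips with 3 to 60 N. Pads are 19 mm wide; open, the fingers measure 117 mm over their backs; the gripper's body (75 mm by 190 mm) begins 51 mm behind the grasp point.
Start: joints at [74.949, 18.392, -4.016, 83.108, 1.295, 78.541, -3.26], TCP at [0.178, -0.625, 0.223] pointing down, gripper open.
Joint ranges: [-163.93, 163.93], [-17.29, 119.83], [-79.2, 71.16], [3.27, 140.29], [-89.18, 269.18], [5.43, 117.66], [-154.24, 154.24]. Speed limits (degrees/s): [147.25, 147.25, 180, 180, 180, 180, 180].

## Interface

Orientations are given as [roll, pitch, yaw] about the fixed x, y, z axes, in that order (R = Rz(yaw) Ry(pitch) Rx(roll)).
In Python, from cell import env gives the robot as it stands.
- The arm moves only by the tool jog_arm, never from a script. Its argument "motion" is a list of rows, each an object of numbers: "x", "y", "z": the shift along the tool's x, y, z in cm; "ax", "ay", "az": the turn, a rotation vector about the tool's x, y, z in degrees. In form: [{"x": .., "y": .., "z": .., "ax": .., "ay": .., "az": ..}, ...]. A call has exactly 5 rows; each row shifts and turns the commanded pose from where the row before left it, along the tool's axes as they then stand; what a row does not reach is not made up. A row lasts 1/10 s, in which the tool goes at most 50 mm and 8.59 degrees, less where a joint would pass 70% of its speed; a pose out of reach is approached as far as the arm can. A call is refused whole if a number of a shift passes 5 or a number of a turn 8.59, either way. A call with a gripper value outside its range is refused whole. "claw" is the gripper command: -1 is shut, 1 is fully open, values between are in proportion, set as the call begins (left out, the last holds). The fingers move at their own pace and stop on an object; "squeeze" is the grip in N (left out, the last holds). Time passes only in rows, so rows that do not move let the fingers close, or fill a call up. It gives the time, the measured TCP pose, the force, the opening and the grip force at its end, in the units of the state.
- env.get_obs(): the state, without advancing time (a new reading comes with each control period).
- env.read_camera(name): name is "scene" or "top" or "wrist"; returns the picture (420x560x3 uint8, red, green, blue); there is no depth.
- env.camera_params(name): a dict with "fx", "fy", "cx", "cy" (pixels), "extrinsics" (4x4, takes a point from world to camera coordinates). Camera axes: x right, y up, looking along -z (the intrinsics and any distortion apply to the point x, -y, -z); pixel columns grow to the right and rows downward; lengths in m; the calibration is good to about 2 mm. The wrist camera is an equidistant fisheye: a pixel r from the principal point sees the ray r / f radians off the axis. A picture is of the moment at which its call begins: read the wrist's pose just before it. camera_params takes no time and is no camera call; for the wrist camera it gives the pose at the moment of the call.
- env.sign_off(): hands the job in; it is judged then, once.
The state is a dict: "time_s": time; "qpos": joint angles; "joint_velocities": joint speeds; "effort": joint torques, N m; "tool_pos": TCP position; "tool_rot": TCP orientation; "force": force on the tool from outside, world axes, zero at the start; "wrist_torque": the same for the moment, N m; "grip_width": finger opening in m; "grasp_force": force on a finger pad.
Only numpy, scipy, OpenCV 4.12 (cv2) and the standard library are available. Lean on these libraries where they do the work, as an engineer would, in place of code of your own. Each camera call takes 0.05 s, during which the arm holds its last target. There are 200 camera calls.

## Task

Draw the red-handled lock pin straight up out of its bore behind the pump bracket and hang it by its collar, upright, in the notch of the blue pin rest. The wound-up driver then twists the brass T-head bolt: reach down into the gap behind the bracket, grip the T-head from both sides so that it is turned back upright, and finish while still holding it firmly there, without letting go. Leave the vial rack, the bottle and the spanner undisturbed.

Things in the scene. Friction and masses are not known exactly. Their poses are not given: they have to be found in the camera images.
- fixture: Fixed pump-head fixture, base 180x150x12 mm; origin on the table under the T-head; x away from the bracket, y along the gap. Gap 44 mm wide in x (22 mm either side of the origin), open above and at both y ends. On its -x side the aluminium bracket, 120 mm long, 10 thick, 117 high, with a black driver standing 60 mm out to -x; on its +x side the steel pump block, 130 long, 60 thick, 105 high.
- bolt: Brass T-head bolt in the gap, axis level. Head 18 (x) by 12 (y) by 36 mm (z); origin at its centre, 85 mm above the table; x along the bolt, z vertical when upright. It turns about x only: the driver's spring (0.1 N m) leans its top to -y, against the pin, or to a stop at 0.20 rad once the pin is out. Pinching its y faces at 20-30 N with parallel upright pads turns it upright.
- bore (a point): Centre of the mouth of the lock pin's vertical bore (11 mm square, 30 mm deep) in a dark block at the bottom of the gap, 54 mm above the table (nothing under the head is higher), 12 mm to the +y side of the head's centre. Axes as the fixture's, z up.
- pin: Loose lock pin, upright in the bore, 144 mm long, 0.07-0.14 kg; origin at the centre of its foot, z up the pin. Steel shaft 10 mm wide, 98 long; steel collar 24 wide, 4 thick; red round handle 18 wide, 42 high. The foot starts 30 mm below the bore's mouth and must rise above the bracket's top (117 mm) before going sideways. The bolt leans on it with about 6 N.
- notch (a point): Where the collar's underside centre lies when parked: fixed blue pin rest, level with its top, 115 mm above the table. Slot 15 mm wide in a 12 mm plate, open to -x, closed 6 mm to +x; y across, z up. Plate: 22 mm to -x, 32 to +x, 30 to each side; post under it from 16 mm to +x; base 75x70x10 mm. Shaft goes in level from -x, collar above the plate, then lower till the collar rests.
- pin_grip (a point): Centre of the pin's red handle, 124 mm above its foot, 22 mm above the collar's top: the place to grip it. 148 mm above the table at the start.
- pin_collar (a point): Centre of the underside of the pin's collar, 98 mm above its foot; z along the pin towards its handle.
- vials: Bystander: loose white vial rack, 90 by 110 mm, 50 mm high; origin at the centre of its underside.
- solvent: Bystander: loose amber bottle, 70 mm wide, 150 mm high; origin at the centre of its underside.
- spanner: Bystander: loose steel spanner, 160 mm long, lying on the table along its x axis; origin at its underside, mid-length.
There are look-alikes about, which are no part of the job. What is shaped like the part that bears notch but green is not meant. Of the things that look like the pin, the larger one is meant.

How it is judged:
By the outcome, as a careful person would: the job done as asked, in the order asked, and still so for the second after the job is handed in, while the arm keeps its last pose, push and grip.
It also fails if it takes over 48 s, if anything falls off the work surface, if the arm or the gripper's body presses on something with over 40 N, if the wrist force passes 120 N, or if a joint passes its speed limit or range.

## Working session

There is one attempt and no reset: what is moved stays moved. The work goes in short steps, Python scripts to look and compute and a tool call to move; the robot and the scene stay as the last step left them, time stands still between calls to the robot, and variables do not carry over. Pictures are saved under pics/ and viewed, at most 10 in all, crops included, and the job is handed in when it is done.

Besides the shell and the picture viewer there is one more tool, called after "Request:" as a command line: name --argument value ..., lists and objects as JSON in quotes. jog_arm: Moves the arm, as the interface text tells. Its arguments: {"type":"object","properties":{"motion":{"type":"array"},"claw":{"type":"number"},"squeeze":{"type":"number"}},"required":["motion"]}

```bash
mkdir -p pics && ls && cat > h.py <<'E'
import numpy as np, cv2
from cell import env
def snap(n,f):
    p=env.camera_params(n); im=env.read_camera(n)
    cv2.imwrite(f'pics/{f}.png',im[:,:,::-1]); np.savez(f'pics/{f}.npz',im=im,**{k:np.array(v) for k,v in p.items() if k in('fx','fy','cx','cy','extrinsics')})
    return im,p
def load(f):
    d=np.load(f'pics/{f}.npz'); return d['im'],d
def ray(p,u,v,fish=False):
    x=(u-p['cx'])/p['fx']; y=(v-p['cy'])/p['fy']
    if fish:
        r=np.hypot(x,y); d=np.array([np.sin(r)*x/max(r,1e-9),np.sin(r)*y/max(r,1e-9),np.cos(r)])
    else: d=np.array([x,y,1.])
    d=np.array([d[0],-d[1],-d[2]]); E=np.array(p['extrinsics']); R=E[:3,:3]
    d=R.T@d; return -R.T@E[:3,3], d/np.linalg.norm(d)
def plane(p,u,v,z,fish=False):
    o,d=ray(p,u,v,fish); return o+d*(z-o[2])/d[2]
def tri(rs):
    A=sum(np.eye(3)-np.outer(d,d) for o,d in rs); b=sum((np.eye(3)-np.outer(d,d))@o for o,d in rs)
    x=np.linalg.solve(A,b); return x,[np.linalg.norm((np.eye(3)-np.outer(d,d))@(x-o)) for o,d in rs]
def proj(p,X,fish=False):
    E=np.array(p['extrinsics']); c=E[:3,:3]@np.array(X)+E[:3,3]; c=np.array([c[0],-c[1],-c[2]])
    if fish:
        r=np.arctan2(np.hypot(c[0],c[1]),c[2]); n=np.hypot(c[0],c[1]); return p['cx']+p['fx']*r*c[0]/n,p['cy']+p['fy']*r*c[1]/n
    return p['cx']+p['fx']*c[0]/c[2],p['cy']+p['fy']*c[1]/c[2]
E
python3 - <<'E'
from h import *
a,pa=snap('scene','s0'); b,pb=snap('top','t0')
cv2.imwrite('pics/both.png',np.vstack([cv2.resize(np.hstack([a,b]),(800,300)),])[:,:,::-1])
w,pw=snap('wrist','w0')
for p in (pa,pb): print({k:np.round(v,3).tolist() for k,v in p.items() if k!='name'} )
print(env.get_obs())
E
```

```text
pics
{'fx': 383.703, 'fy': 383.703, 'cx': 287.632, 'cy': 210.462, 'extrinsics': [[-0.55, 0.835, 0.005, 0.32], [-0.464, -0.311, 0.83, 0.217], [0.694, 0.454, 0.558, -1.228], [0.0, 0.0, 0.0, 1.0]]}
{'fx': 407.308, 'fy': 407.308, 'cx': 273.442, 'cy': 203.885, 'extrinsics': [[-0.019, -0.999, -0.033, 0.066], [0.999, -0.021, 0.048, -0.62], [-0.048, -0.032, 0.998, -0.97], [0.0, 0.0, 0.0, 1.0]]}
{'time_s': 0.15, 'qpos': array([74.94727111, 18.42745373, -4.0159472 , 83.1583933 ,  1.29728514,
       78.53759899, -3.25954386]), 'joint_velocities': array([ 0.14074918, -0.13867642,  0.00183524, -0.25025313, -0.05012304,
       -0.02668283, -0.08207786]), 'effort': array([-2.56409594e-04, -4.91795862e+01, -4.04552221e-01, -3.12877893e+01,
       -6.39073527e-02,  4.05070104e-02,  1.25138213e-04]), 'tool_pos': array([ 0.17748257, -0.62489243,  0.22173774]), 'tool_rot': array([-1.79921894e+02,  6.98532110e-03,  1.58634233e+01]), 'force': array([-0.6178516 , -0.82047419, -0.46181818]), 'wrist_torque': array([ 0.00776947,  0.02458625, -0.01590353]), 'grasp_force': 0.0, 'grip_width': 0.08721853395872002}
```

View pics/t0.png

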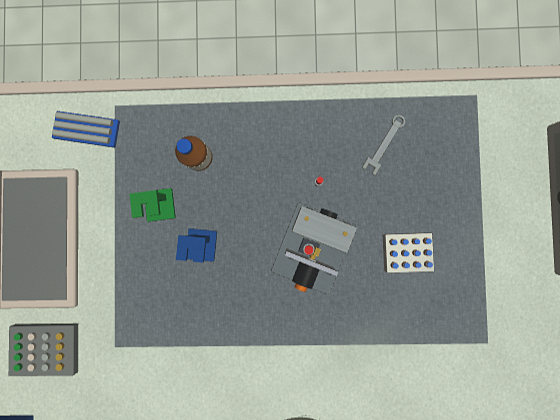

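View pics/s0.png

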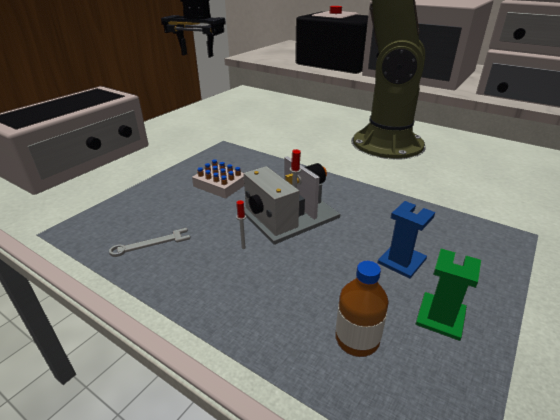

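Candidates for the pin: red handle in the fixture gap, top (309,250) / scene (296,160), and the small free-standing red pin, top (319,181) / scene (240,208). I choose the one in the gap. Candidates for the rest: blue, top (196,245) / scene (410,215), and green, top (152,205) / scene (455,270). I choose the blue one. I'll check these in one close crop and measure at the same time.

```bash
python3 - <<'E'
from h import *
a,pa=load('s0'); b,pb=load('t0')
def blobs(im,kind):
    h=cv2.cvtColor(im,cv2.COLOR_RGB2HSV); H,S,V=cv2.split(h)
    m={'red':((H<6)|(H>174))&(S>150)&(V>70),'blue':(H>100)&(H<122)&(S>130)&(V>30),'brass':(H>15)&(H<30)&(S>120)&(V>60)}[kind].astype(np.uint8)
    n,l,s,c=cv2.connectedComponentsWithStats(m)
    return [(s[i].tolist(),np.round(c[i],1).tolist()) for i in range(1,n) if s[i][4]>8]
for k in('red','blue','brass'):
    print(k,'S',blobs(a,k)); print(k,'T',blobs(b,k))
c=[cv2.resize(im[y:y+75,x:x+100],(400,300),interpolation=cv2.INTER_CUBIC) for im,x,y in((b,260,195),(b,150,200),(a,240,145),(a,365,190))]
cv2.imwrite('pics/crop.png',np.vstack([np.hstack(c[:2]),np.hstack(c[2:])])[:,:,::-1])
E
```

```text
red S [([330, 6, 12, 7, 65], [334.6, 8.7]), ([292, 150, 8, 21, 123], [295.2, 159.6]), ([237, 200, 7, 18, 90], [239.9, 208.2])]
red T [([317, 177, 6, 7, 33], [319.5, 179.9]), ([305, 246, 8, 8, 54], [308.4, 249.4])]
blue S [([212, 159, 5, 4, 15], [214.1, 160.6]), ([205, 163, 5, 4, 16], [207.0, 164.5]), ([220, 162, 5, 4, 16], [221.8, 163.3]), ([227, 164, 5, 4, 15], [229.3, 165.7]), ([198, 167, 5, 4, 17], [199.9, 168.6]), ([213, 166, 4, 4, 15], [214.6, 167.4]), ([235, 167, 5, 4, 16], [237.4, 168.4]), ([221, 168, 4, 5, 15], [222.5, 169.9]), ([206, 170, 4, 4, 14], [207.5, 171.3]), ([229, 171, 4, 4, 15], [230.6, 172.4]), ([214, 173, 4, 4, 15], [215.6, 174.4]), ([222, 175, 4, 5, 16], [223.5, 177.0]), ([378, 201, 57, 77, 2160], [405.8, 239.6]), ([357, 261, 24, 23, 457], [368.1, 271.7])]
blue T [([52, 118, 67, 29, 523], [91.5, 132.6]), ([177, 139, 15, 15, 184], [183.9, 145.8]), ([176, 229, 41, 33, 1078], [196.5, 245.7]), ([414, 239, 6, 5, 21], [416.7, 241.3]), ([426, 239, 5, 5, 19], [428.0, 240.8]), ([392, 240, 5, 5, 20], [394.0, 241.9]), ([403, 240, 6, 4, 19], [405.4, 241.5]), ([403, 251, 6, 5, 21], [405.7, 253.3]), ([415, 251, 6, 5, 22], [417.1, 253.0]), ([426, 251, 6, 4, 21], [428.6, 252.6]), ([392, 252, 6, 4, 19], [394.4, 253.5]), ([393, 263, 6, 5, 21], [395.1, 265.3]), ([404, 263, 6, 5, 23], [406.3, 265.0]), ([416, 263, 5, 5, 20], [417.9, 264.7]), ([427, 263, 6, 4, 20], [429.2, 264.4]), ([0, 416, 33, 4, 111], [14.8, 417.4])]
brass S [([169, 21, 30, 4, 63], [182.4, 22.8]), ([254, 171, 4, 3, 10], [255.8, 172.0]), ([286, 173, 7, 11, 49], [289.0, 177.5]), ([297, 178, 2, 5, 9], [297.4, 180.2]), ([277, 189, 4, 3, 11], [278.4, 189.9])]
brass T [([305, 217, 4, 3, 11], [306.4, 217.9]), ([343, 232, 4, 4, 13], [344.6, 233.4]), ([310, 247, 11, 13, 64], [315.2, 253.0]), ([56, 333, 8, 7, 43], [59.3, 336.0]), ([56, 343, 8, 7, 42], [59.3, 345.9]), ([56, 354, 8, 6, 39], [59.2, 356.4]), ([56, 364, 8, 7, 39], [59.0, 366.7])]
```

View pics/crop.png

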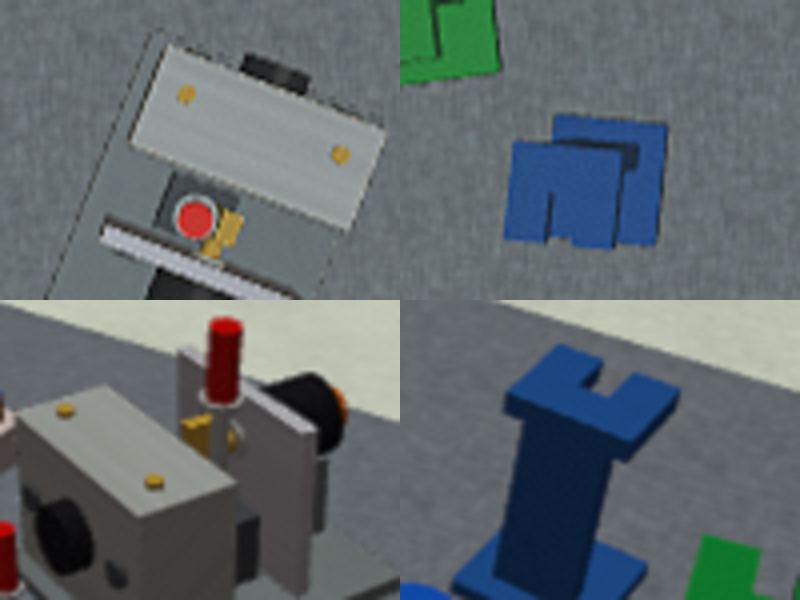

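The crop confirms the large red pin stands in the gap between bracket and block, with the brass head to its right. The blue rest's slot opens downward in the top view, crop about (560,240), which is toward the robot. Next I measure both.

```bash
python3 - <<'E'
from h import *
a,pa=load('s0'); b,pb=load('t0')
def T(x,y,ox=260,oy=195): return ray(pb,ox+(x+.5)/4-.5,oy+(y+.5)/4-.5)
def S(x,y,ox=240,oy=145): return ray(pa,ox+(x+.5)/4-.5,oy+(y+.5)/4-.5)
def show(n,rs): x,e=tri(rs); print(n,np.round(x*1000,1),np.round(np.array(e)*1000,1)); return x
hp=show('handle top',[T(195,218),S(226,25)])
R={}
for n,t,s in(('A',(613-400,248),(558-400,345-300)),('B',(505-400,240),(680-400,395-300)),('C',(515-400,142),(628-400,441-300)),('D',(623-400,150),(508-400,397-300))):
    R[n]=show(n,[T(*t,150,200),S(*s,365,190)])
def tp(x,y,z,ox=260,oy=195):
    o,d=T(x,y,ox,oy); return o+d*(z-o[2])/d[2]
Z=.115
P={n:tp(*t,Z,150,200) for n,t in(('A',(213,248)),('B',(105,240)),('C',(115,142)),('D',(223,150)))}
for n in P: print(n,np.round(P[n]*1000,1))
for q in(R,P):
    x=(q['C']+q['D']-q['A']-q['B'])/2; y=(q['B']+q['C']-q['A']-q['D'])/2; c=sum(q.values())/4
    ya=np.degrees(np.arctan2(x[1],x[0])); yb=np.degrees(np.arctan2(-y[0],y[1])); yw=np.radians((ya+yb)/2)
    print('rest len',np.linalg.norm(x),np.linalg.norm(y),ya,yb,'notch',c-0.005*np.array([np.cos(yw),np.sin(yw),0]))
Q=[tp(*t,.105) for t in((170,43),(386,128),(348,232),(131,145))]
x=(Q[0]+Q[1]-Q[2]-Q[3])/2; y=(Q[0]+Q[3]-Q[1]-Q[2])/2; c=sum(Q)/4
ya=np.degrees(np.arctan2(x[1],x[0])); yb=np.degrees(np.arctan2(-y[0],y[1])); print('block',np.linalg.norm(x),np.linalg.norm(y),ya,yb,c)
yw=np.radians(yb); X=np.array([np.cos(yw),np.sin(yw),0]);Y=np.array([-X[1],X[0],0])
o=c-.052*X; print('origin',o,'pin pred',o+.012*Y, 'pin plane',plane(pb,308.4,249.4,.167))
E
```

```text
handle top [520.  -21.  167.8] [0. 0.]
A [493.4 206.1 113.3] [0. 0.]
B [498.6 265.9 110.3] [0.3 0.3]
C [552.3 258.5 113.9] [0.8 0.8]
D [546.3 200.9 111.5] [0.6 0.6]
A [493.6 205.7 115. ]
B [498.9 264.9 115. ]
C [552.  258.9 115. ]
D [546.6 199.7 115. ]
rest len 0.05363372548540528 0.05894653172065897 -6.733094217385734 -5.427312971281285 notch [0.51765409 0.2333542  0.11225261]
rest len 0.05341292898516169 0.05945555915336068 -6.446513995964354 -5.1821314712204245 notch [0.51778465 0.23280116 0.115     ]
block 0.060072796475952504 0.1265571094828104 -21.870502484755015 -22.83393462631937 [ 0.55958942 -0.05976745  0.105     ]
origin [ 0.51166448 -0.03958825  0.105     ] pin pred [ 0.51632122 -0.02852864  0.105     ] pin plane [ 0.51942094 -0.02104978  0.167     ]
```

Request:
jog_arm --motion '[{"z": -0.8,"az": 7.68},{"z": -0.8,"az": 7.68},{"z": -0.8,"az": 7.68},{"z": -0.8,"az": 7.68},{"z": -0.8,"az": 7.68}]' --claw 1

```text
$.motion[0]: bad value
```

Request:
jog_arm --motion '[{"x": 0.5,"y": -4.6},{"x": 0.5,"y": -4.6},{"x": 0.5,"y": -4.6},{"x": 0.5,"y": -4.6},{"x": 0.5,"y": -4.6}]'

```text
$.motion[0]: bad value
```

Request:
jog_arm --motion '[{"x": 0.5,"y": -4.6},{"x": 0.5,"y": -4.6},{"x": 0.5,"y": -4.6},{"x": 0.5,"y": -4.6},{"x": 0.5,"y": -4.6}]'

```text
$.motion[0]: bad value
```

Request:
jog_arm --motion '[{"x": 0.5,"y": -4.6},{"x": 0.5,"y": -4.6},{"x": 0.5,"y": -4.6},{"x": 0.5,"y": -2.5},{}]'

```text
$.motion[0]: bad value
```

```bash
python3 - <<'E'
from h import *
im,p=snap('wrist','w1'); o=env.get_obs(); print(o['time_s'],o['tool_pos'],o['tool_rot'],o['qpos'])
print(p['fx'],p['cx'],p['cy'],np.round(p['extrinsics'],3).tolist())
X=[.52,-.021,.167]; print(proj(p,X,True))
E
```

```text
0.2 [ 0.17749471 -0.62497143  0.22193353] [-1.79938346e+02  5.43928815e-03  1.58600291e+01] [74.94856196 18.41937398 -4.01541537 83.14649999  1.29585215 78.54102304
 -3.26059106]
325.19226210127806 280.8257210217753 210.55858462227675 [[0.274, -0.962, -0.002, -0.65], [0.917, 0.261, -0.301, 0.036], [0.29, 0.081, 0.954, -0.393], [0.0, 0.0, 0.0, 1.0]]
(np.float64(-61.81433912329868), np.float64(-111.02632762572208))
```

View pics/w1.png

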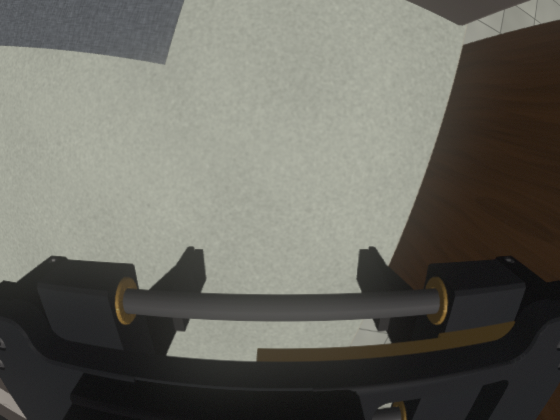

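The jog rows need every key. The picture shows the arm still at its start pose, with the fingertips around (195,250) and (370,250).

Request:
jog_arm --motion '[{"x": 0,"y": 0,"z": -0.8,"ax": 0,"ay": 0,"az": 7.68},{"x": 0,"y": 0,"z": -0.8,"ax": 0,"ay": 0,"az": 7.68},{"x": 0,"y": 0,"z": -0.8,"ax": 0,"ay": 0,"az": 7.68},{"x": 0,"y": 0,"z": -0.8,"ax": 0,"ay": 0,"az": 7.68},{"x": 0,"y": 0,"z": -0.8,"ax": 0,"ay": 0,"az": 7.68}]' --claw 1

```text
time_s: 0.7
tool_pos: [0.1776, -0.6251, 0.2626]
tool_rot: [-180.0, 0.0, -22.9]
force: [0.1, -0.1, -0.1]
grip_width: 0.0872
grasp_force: 0.0
```

Request:
jog_arm --motion '[{"x": 0.2,"y": -4.6,"z": 0,"ax": 0,"ay": 0,"az": 0},{"x": 0.2,"y": -4.6,"z": 0,"ax": 0,"ay": 0,"az": 0},{"x": 0.2,"y": -4.6,"z": 0,"ax": 0,"ay": 0,"az": 0},{"x": 0.2,"y": -4.6,"z": 0,"ax": 0,"ay": 0,"az": 0},{"x": 0.2,"y": -4.6,"z": 0,"ax": 0,"ay": 0,"az": 0}]'

```text
time_s: 1.2
tool_pos: [0.2755, -0.4148, 0.2624]
tool_rot: [180.0, -0.0, -22.5]
force: [1.1, 0.5, 0.7]
grip_width: 0.0871
grasp_force: 0.0
```

Request:
jog_arm --motion '[{"x": 0.3,"y": -4.6,"z": 0,"ax": 0,"ay": 0,"az": 0},{"x": 0.3,"y": -4.6,"z": 0,"ax": 0,"ay": 0,"az": 0},{"x": 0.3,"y": -4.6,"z": 0,"ax": 0,"ay": 0,"az": 0},{"x": 0.3,"y": -4.6,"z": 0,"ax": 0,"ay": 0,"az": 0},{"x": 0.3,"y": -4.6,"z": 0,"ax": 0,"ay": 0,"az": 0}]'

```text
time_s: 1.7
tool_pos: [0.3775, -0.2082, 0.2626]
tool_rot: [180.0, -0.0, -22.5]
force: [1.0, -0.3, 1.1]
grip_width: 0.087
grasp_force: 0.0
```

Request:
jog_arm --motion '[{"x": 0.3,"y": -4.6,"z": 0,"ax": 0,"ay": 0,"az": 0},{"x": 0.3,"y": -4.6,"z": 0,"ax": 0,"ay": 0,"az": 0},{"x": 0.3,"y": -4.6,"z": 0,"ax": 0,"ay": 0,"az": 0},{"x": 0.3,"y": -4.6,"z": 0,"ax": 0,"ay": 0,"az": 0},{"x": 0,"y": -2,"z": 0,"ax": 0,"ay": 0,"az": 0}]'

```text
time_s: 2.2
tool_pos: [0.4674, -0.0212, 0.2628]
tool_rot: [-179.9, -0.0, -22.2]
force: [1.3, 0.4, -0.8]
grip_width: 0.0868
grasp_force: 0.0
```

```bash
python3 - <<'E'
from h import *
im,p=snap('wrist','w2'); o=env.get_obs(); print(o['time_s'],o['tool_pos'],o['tool_rot'],o['qpos'])
X=[.52,-.021,.167]; print(proj(p,X,True))
E
```

```text
2.25 [ 0.46789771 -0.01929091  0.26280181] [-1.79837322e+02 -3.18118060e-02 -2.20420564e+01] [  39.39767428   -4.4505675   -37.64568918  103.06177063   -2.89897187
   80.39077832 -109.72624944]
(np.float64(256.15138056173987), np.float64(155.4845321302853))
```

View pics/w2.png

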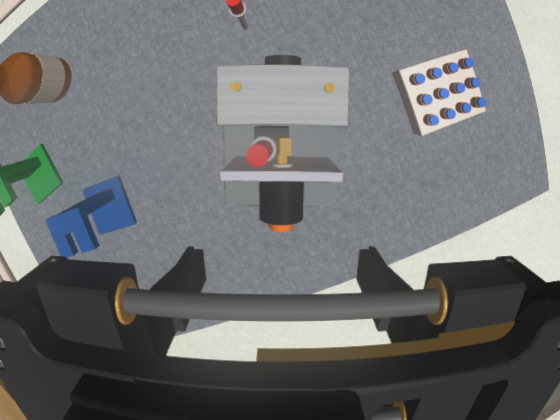

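The wrist view shows the pin handle's top at (257,155), right where predicted (256,155). The brass head is at (285,150), between the bracket (221–343,175) and the block.

```bash
python3 - <<'E'
from h import *
im,p=load('w2'); b,pb=load('t0'); a,pa=load('s0')
g=cv2.cvtColor(im,cv2.COLOR_RGB2GRAY)
H,S,V=cv2.split(cv2.cvtColor(im,cv2.COLOR_RGB2HSV))
def cents(m,lo=15):
    n,l,s,c=cv2.connectedComponentsWithStats(m.astype(np.uint8)); return [(s[i].tolist(),np.round(c[i],1).tolist()) for i in range(1,n) if s[i][4]>lo]
roi=np.zeros_like(g,bool); roi[60:200,210:360]=1
print('red',cents(roi&((H<6)|(H>174))&(S>150)&(V>70))); print('brass',cents(roi&(H>15)&(H<30)&(S>120)&(V>60)))
print('bright',cents(roi&(S<40)&(V>175),40))
# screws: triangulate with top view for height check
for t,w in(((306.4,217.9),(329.5,87.5)),((344.6,233.4),(329.5,87.5)),((306.4,217.9),(235.5,87))):
    x,e=tri([ray(pb,*t),ray(p,*w,True)]); print(np.round(x*1e3,1),np.round(np.array(e)*1e3,1))
# block corners
Q=[plane(p,*c,.105,True) for c in((218,67),(348.5,67),(348.5,124.5),(218,124.5))]
print(np.round(Q,4).tolist())
E=Q[0]+Q[3]-Q[1]-Q[2]; print('yaw',np.degrees(np.arctan2(-E[0],E[1])), np.degrees(np.arctan2(*(Q[0]+Q[1]-Q[2]-Q[3])[[1,0]])), sum(Q)/4)
cv2.imwrite('pics/c2.png',cv2.resize(im[115:190,215:315],(800,600),interpolation=cv2.INTER_CUBIC)[:,:,::-1])
E
```

```text
red [([250, 159, 16, 7, 73], [257.9, 162.1])]
brass [([232, 83, 8, 8, 54], [235.5, 86.1]), ([325, 83, 9, 9, 60], [328.9, 87.2]), ([278, 157, 9, 6, 45], [282.1, 159.8])]
bright [([311, 68, 37, 6, 119], [330.8, 69.9]), ([218, 74, 131, 13, 979], [290.0, 78.9]), ([218, 90, 130, 28, 2571], [283.8, 104.5]), ([231, 119, 116, 6, 395], [290.4, 120.9]), ([221, 172, 122, 10, 1027], [281.6, 176.0])]
[557.   12.5 823. ] [18.3 18.3]
[549.6 -98.8 143. ] [0.4 0.4]
[584.3 -21.4 108.7] [0.1 0.1]
[[0.6107, -0.013, 0.105], [0.5629, -0.131, 0.105], [0.5091, -0.11, 0.105], [0.5576, 0.0095, 0.105]]
yaw -22.074788192660744 -22.14195032332312 [ 0.5600771  -0.06112011  0.105     ]
```

View pics/c2.png

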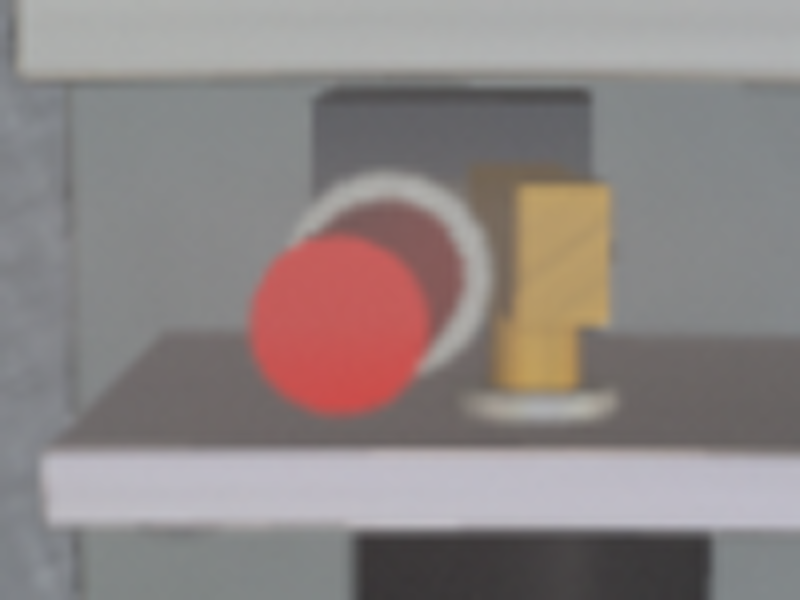

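The crop shows the handle top centred at crop (340,325), full-frame (257.5,155.6). The head's top face is at crop (563,255), full-frame (285.3,146.8), leaning to -y.

```bash
python3 - <<'E'
from h import *
im,p=load('w2'); b,pb=load('t0'); a,pa=load('s0')
f=lambda x,y:(215+(x+.5)/8-.5,115+(y+.5)/8-.5)
x,e=tri([ray(p,*f(340,325),True),ray(pb,308.4,249.2),ray(pa,296.3,151)]); print('handle top',x,e)
print('handle plane',plane(p,*f(340,325),.168,True),'collar',plane(p,*f(390,275),.126,True))
x,e=tri([ray(p,*f(563,255),True),ray(pb,260+(230+.5)/4-.5,195+(228+.5)/4-.5)]); print('head top',x,e)
h=plane(p,*f(563,255),.103,True); print('head plane',h)
yw=np.radians(-22.1); X=np.array([np.cos(yw),np.sin(yw),0]);Y=np.array([-X[1],X[0],0])
pin=plane(p,*f(340,325),.168,True); print('head from pin',pin-.012*Y, 'rel in fixture',(h-pin)@X,(h-pin)@Y)
for q in((45,448),(800,448)): print('bracket near edge',(plane(p,*f(*q),.117,True)-pin)@X)
print('block edge',(plane(p,*f(400,78),.105,True)-pin)@X)
t=env.get_obs(); R=np.array([[X[0],-Y[0]],[X[1],-Y[1]]]); d=(pin-t['tool_pos'])[:2]; print('tool d', d@X[:2], -d@Y[:2])
E
```

```text
handle top [ 0.51975789 -0.02123787  0.16723783] [np.float64(0.0005902375547114615), np.float64(0.00020738742066065012), np.float64(0.0004661404647097682)]
handle plane [ 0.52003686 -0.02189017  0.168     ] collar [ 0.51914767 -0.02443218  0.126     ]
head top [ 0.51056864 -0.04317577  0.10111271] [np.float64(0.0006040717925733598), np.float64(0.0006040717925731293)]
head plane [ 0.51134237 -0.04304805  0.103     ]
head from pin [ 0.51552217 -0.03300851  0.168     ] rel in fixture -9.558416533953992e-05 -0.022874457739348326
bracket near edge -0.021453579583611066
bracket near edge -0.021851960869320786
block edge 0.022142032325881546
tool d 0.0492863275619419 -0.017207723838239968
```

Request:
jog_arm --motion '[{"x": 0.98,"y": -0.2,"z": 0,"ax": 0,"ay": 0,"az": 0},{"x": 0.98,"y": -0.2,"z": 0,"ax": 0,"ay": 0,"az": 0},{"x": 0.98,"y": -0.2,"z": 0,"ax": 0,"ay": 0,"az": 0},{"x": 0.98,"y": -0.2,"z": 0,"ax": 0,"ay": 0,"az": 0},{"x": 0.98,"y": -0.2,"z": 0,"ax": 0,"ay": 0,"az": 0}]'

```text
time_s: 2.75
tool_pos: [0.5162, -0.0369, 0.2623]
tool_rot: [-180.0, 0.0, -22.6]
force: [0.5, 0.3, -0.5]
grip_width: 0.0868
grasp_force: 0.0
```

Request:
jog_arm --motion '[{"x": 0,"y": 0,"z": 2.5,"ax": 0,"ay": 0,"az": 0},{"x": 0,"y": 0,"z": 2.5,"ax": 0,"ay": 0,"az": 0},{"x": 0,"y": 0,"z": 2.5,"ax": 0,"ay": 0,"az": 0},{"x": 0,"y": 0,"z": 2.5,"ax": 0,"ay": 0,"az": 0},{"x": 0,"y": 0,"z": 0,"ax": 0,"ay": 0,"az": 0}]'

```text
time_s: 3.25
tool_pos: [0.5132, -0.036, 0.1592]
tool_rot: [179.9, 0.4, -22.6]
force: [0.5, 0.3, -0.4]
grip_width: 0.087
grasp_force: 0.0
```

```bash
python3 - <<'E'
from h import *
im,p=snap('wrist','w3'); o=env.get_obs(); print(o['time_s'],o['tool_pos'],o['tool_rot'],o['force'],o['qpos'])
cv2.imwrite('pics/c3.png',cv2.resize(im[150:300,180:380],(800,600),interpolation=cv2.INTER_CUBIC)[:,:,::-1])
E
```

```text
3.3 [ 0.51459549 -0.03594475  0.16129005] [179.97812503   0.19695833 -22.55471406] [ 0.43533652 -0.1496196  -0.03157699] [  37.43988509    7.14963379  -38.63165249  105.34828687    4.70180295
   69.30908283 -115.20771321]
```

View pics/c3.png

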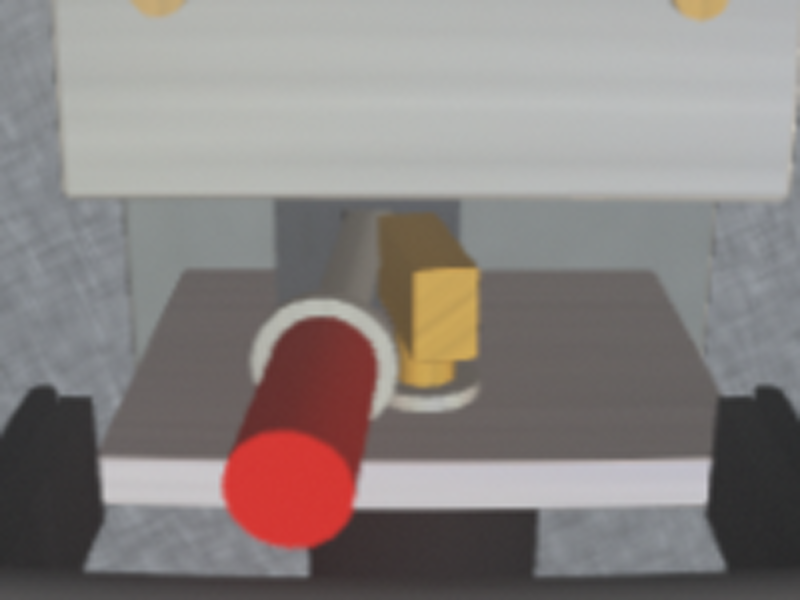

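The crop shows the handle's top at crop (290,488), the collar at (322,360), and the shaft entering the dark block near (345,212). So the pin leans to +y, and the brass head at (445,315) leans to -y.

```bash
python3 - <<'E'
from h import *
im,p=load('w3'); f=lambda x,y:(180+(x+.5)/4-.5,150+(y+.5)/4-.5)
t=np.array(env.get_obs()['tool_pos']); yw=np.radians(-22.1); X=np.array([np.cos(yw),np.sin(yw),0]);Y=np.array([-X[1],X[0],0])
for n,c,z in(('handle top',(290,488),.168),('collar',(323,365),.126),('shaft left edge at mouth',(341,213),.054),('head top',(446,315),.103),('bracketL',(101,458),.117),('bracketR',(710,458),.117),('stem',(427,372),.085),('boss',(435,395),.085),('darkL',(275,235),.054),('darkR',(461,205),.054)):
    P=plane(p,*f(*c),z,True); print(n,np.round([(P-t)@X*1e3,(P-t)@Y*1e3],1))
E
```

```text
handle top [ 0.  14.9]
collar [-0.  12.8]
shaft left edge at mouth [ 4.5 13. ]
head top [-0.3 -8. ]
bracketL [-22.2  54.1]
bracketR [-23.1 -55.1]
stem [-19.2  -4.8]
boss [-24.3  -6.4]
darkL [-0.4 27.5]
darkR [  6.1 -12.7]
```

Request:
jog_arm --motion '[{"x": 0,"y": -0.4,"z": 1.0,"ax": 0,"ay": 0,"az": 0},{"x": 0,"y": -0.4,"z": 1.0,"ax": 0,"ay": 0,"az": 0},{"x": 0,"y": 0,"z": 1.0,"ax": 0,"ay": 0,"az": 0},{"x": 0,"y": 0,"z": 0,"ax": 0,"ay": 0,"az": 0},{"x": 0,"y": 0,"z": 0,"ax": 0,"ay": 0,"az": 0}]'

```text
time_s: 3.8
tool_pos: [0.5184, -0.0283, 0.1324]
tool_rot: [180.0, 0.0, -22.5]
force: [1.0, -0.0, 0.9]
grip_width: 0.0867
grasp_force: 0.0
```

Request:
jog_arm --motion '[{"x": 0,"y": 0,"z": 0,"ax": 0,"ay": 0,"az": 0},{"x": 0,"y": 0,"z": 0,"ax": 0,"ay": 0,"az": 0},{"x": 0,"y": 0,"z": 0,"ax": 0,"ay": 0,"az": 0},{"x": 0,"y": 0,"z": 0,"ax": 0,"ay": 0,"az": 0},{"x": 0,"y": 0,"z": 0,"ax": 0,"ay": 0,"az": 0}]' --claw -1 --squeeze 25

```text
time_s: 4.3
tool_pos: [0.5185, -0.0284, 0.1326]
tool_rot: [180.0, -0.0, -22.5]
force: [-0.1, -0.1, 1.3]
grip_width: 0.0552
grasp_force: 0.0
```

Request:
jog_arm --motion '[{"x": 0,"y": 0,"z": 0,"ax": 0,"ay": 0,"az": 0},{"x": 0,"y": 0,"z": 0,"ax": 0,"ay": 0,"az": 0},{"x": 0,"y": 0,"z": 0,"ax": 0,"ay": 0,"az": 0},{"x": 0,"y": 0,"z": 0,"ax": 0,"ay": 0,"az": 0},{"x": 0,"y": 0,"z": 0,"ax": 0,"ay": 0,"az": 0}]'

```text
time_s: 4.8
tool_pos: [0.5189, -0.0276, 0.1328]
tool_rot: [-179.9, -0.0, -22.5]
force: [0.9, 1.9, 0.9]
grip_width: 0.0173
grasp_force: 25.0
```

Request:
jog_arm --motion '[{"x": 0,"y": 0,"z": -0.5,"ax": 0,"ay": 0,"az": 0},{"x": 0,"y": 0,"z": -0.5,"ax": 0,"ay": 0,"az": 0},{"x": 0,"y": 0,"z": -0.5,"ax": 0,"ay": 0,"az": 0},{"x": 0,"y": 0,"z": -0.5,"ax": 0,"ay": 0,"az": 0},{"x": 0,"y": 0,"z": -0.5,"ax": 0,"ay": 0,"az": 0}]'

```text
time_s: 5.3
tool_pos: [0.5181, -0.0281, 0.1577]
tool_rot: [180.0, 0.1, -22.5]
force: [1.2, 2.9, -7.8]
grip_width: 0.017
grasp_force: 25.0
```

```bash
python3 - <<'E'
from h import *
im,p=snap('wrist','w4'); s,_=snap('scene','s4'); o=env.get_obs(); print(o['time_s'],o['tool_pos'],o['force'],o['grip_width'],o['grasp_force'])
c=[cv2.resize(im[150:300,180:380],(400,300)),cv2.resize(s[120:195,240:340],(400,300))]
cv2.imwrite('pics/c4.png',np.hstack(c)[:,:,::-1])
E
```

```text
5.4 [ 0.51939086 -0.02843156  0.15934556] [-0.2396388   1.90785141  0.87422485] 0.016971003558448796 24.9518486042507
```

View pics/c4.png

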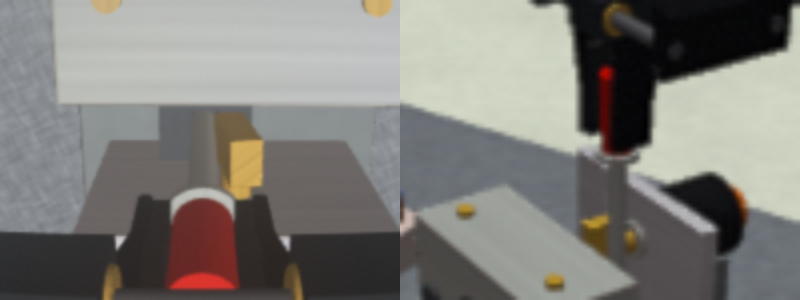

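The pin is upright between the pads at (203,235) and rising. The scene half shows the collar lifted clear above the bracket at (620,155). I continue straight up.

Request:
jog_arm --motion '[{"x": 0,"y": 0,"z": -0.8,"ax": 0,"ay": 0,"az": 0},{"x": 0,"y": 0,"z": -0.8,"ax": 0,"ay": 0,"az": 0},{"x": 0,"y": 0,"z": -0.8,"ax": 0,"ay": 0,"az": 0},{"x": 0,"y": 0,"z": -0.8,"ax": 0,"ay": 0,"az": 0},{"x": 0,"y": 0,"z": -0.8,"ax": 0,"ay": 0,"az": 0}]'

```text
time_s: 5.9
tool_pos: [0.5186, -0.0293, 0.1987]
tool_rot: [179.9, -0.1, -22.6]
force: [-0.1, 0.3, -1.0]
grip_width: 0.0172
grasp_force: 25.0
```

Request:
jog_arm --motion '[{"x": 0,"y": 0,"z": -1.3,"ax": 0,"ay": 0,"az": 0},{"x": 0,"y": 0,"z": -1.3,"ax": 0,"ay": 0,"az": 0},{"x": 0,"y": 0,"z": -1.3,"ax": 0,"ay": 0,"az": 0},{"x": 0,"y": 0,"z": -1.3,"ax": 0,"ay": 0,"az": 0},{"x": 0,"y": 0,"z": -1.0,"ax": 0,"ay": 0,"az": 0}]'

```text
time_s: 6.4
tool_pos: [0.5188, -0.0284, 0.2611]
tool_rot: [-180.0, -0.1, -22.5]
force: [-0.2, -0.4, -0.4]
grip_width: 0.0174
grasp_force: 25.0
```

```bash
python3 - <<'E'
from h import *
snap('scene','s5'); snap('top','t5'); snap('wrist','w5')
o=env.get_obs(); print(o['time_s'],o['tool_pos'],o['tool_rot'],o['force'],o['grip_width'],o['grasp_force'])
s,pa=load('s5'); b,pb=load('t5')
c=[cv2.resize(s[90:240,220:420],(400,300)),cv2.resize(b[195:270,255:355],(400,300))]
cv2.imwrite('pics/c5.png',np.hstack(c)[:,:,::-1])
# predicted foot pixel, if not slipped
t=np.array(o['tool_pos']); z0=t[2]+.019-.124
for z in(z0,z0+.098,z0+.144,.117): print(round(z,4),proj(pa,[t[0],t[1],z]))
E
```

```text
6.55 [ 0.5188617  -0.02830276  0.2602389 ] [-1.79991952e+02 -7.24671859e-02 -2.25374093e+01] [-0.89225513 -0.43605811 -1.33609443] 0.016960508786444065 24.968551627825946
0.1552 (np.float64(293.3242172364339), np.float64(155.3879132568273))
0.2532 (np.float64(293.9999282077385), np.float64(109.12107487635673))
0.2992 (np.float64(294.35282023381615), np.float64(84.95808355364453))
0.117 (np.float64(293.08514903800216), np.float64(171.7572341180826))
```

View pics/c5.png

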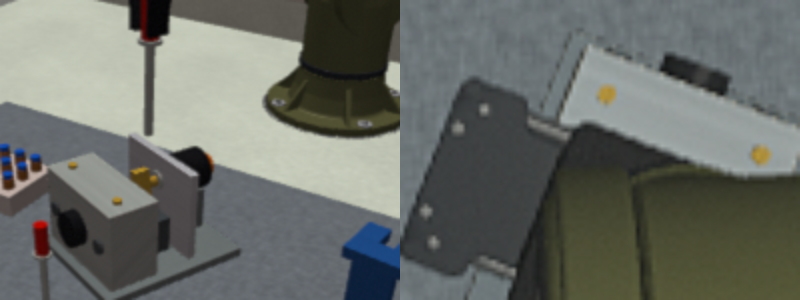

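The pin is out of its bore: foot at scene (294,157), collar at (295,111), and the collar's underside sits about 11 mm below the TCP. I carry it to a point in front of the blue slot and turn it to the rest's yaw.

Request:
jog_arm --motion '[{"x": -1.9,"y": -2.8,"z": 0,"ax": 0,"ay": 0,"az": 0},{"x": -1.9,"y": -2.8,"z": 0,"ax": 0,"ay": 0,"az": 0},{"x": -1.9,"y": -2.8,"z": 0,"ax": 0,"ay": 0,"az": 0},{"x": -1.9,"y": -2.8,"z": 0,"ax": 0,"ay": 0,"az": 0},{"x": -1.9,"y": -2.8,"z": 0,"ax": 0,"ay": 0,"az": 0}]'

```text
time_s: 7.05
tool_pos: [0.4835, 0.1384, 0.2588]
tool_rot: [179.9, 0.0, -22.5]
force: [0.0, 0.2, -1.3]
grip_width: 0.0169
grasp_force: 25.0
```

Request:
jog_arm --motion '[{"x": -1.9,"y": -2.8,"z": 0,"ax": 0,"ay": 0,"az": 0},{"x": -1.9,"y": -2.8,"z": 0,"ax": 0,"ay": 0,"az": 0},{"x": -1.9,"y": -2.8,"z": 0,"ax": 0,"ay": 0,"az": 0},{"x": 0,"y": 0,"z": 0,"ax": 0,"ay": 0,"az": -8.25},{"x": 0,"y": 0,"z": 0,"ax": 0,"ay": 0,"az": -8.25}]'

```text
time_s: 7.55
tool_pos: [0.4628, 0.2382, 0.2588]
tool_rot: [180.0, 0.1, -5.5]
force: [0.4, -0.2, -1.7]
grip_width: 0.0175
grasp_force: 25.0
```

Request:
jog_arm --motion '[{"x": 0,"y": 0,"z": 1.0,"ax": 0,"ay": 0,"az": 0},{"x": 0,"y": 0,"z": 1.0,"ax": 0,"ay": 0,"az": 0},{"x": 0,"y": 0,"z": 1.0,"ax": 0,"ay": 0,"az": 0},{"x": 0,"y": 0,"z": 0,"ax": 0,"ay": 0,"az": 0},{"x": 0,"y": 0,"z": 0,"ax": 0,"ay": 0,"az": 0}]'

```text
time_s: 8.05
tool_pos: [0.4637, 0.2365, 0.229]
tool_rot: [180.0, 0.1, -6.1]
force: [0.5, 0.1, -0.4]
grip_width: 0.0176
grasp_force: 25.0
```

```bash
python3 - <<'E'
from h import *
w,p=snap('wrist','w6'); o=env.get_obs(); s,pa=snap('scene','s6')
print(o['time_s'],o['tool_pos'],o['tool_rot'],o['force'],o['grip_width'],o['qpos'])
c=[cv2.resize(w[60:300,120:440],(400,300)),cv2.resize(s[70:295,250:550],(400,300))]
cv2.imwrite('pics/c6.png',np.vstack([np.hstack(c),cv2.resize(w[95:245,80:480],(800,300),interpolation=cv2.INTER_CUBIC)])[:,:,::-1])
E
```

```text
8.1 [0.46403658 0.23678731 0.22953297] [-1.79995434e+02  4.12032127e-05 -6.08658597e+00] [ 0.19699559 -0.52969942 -0.48581146] 0.01718328616669677 [  21.36283086    6.50666761  -54.33937549   99.21391129    5.4176106
   77.03536885 -130.10620146]
```

View pics/c6.png

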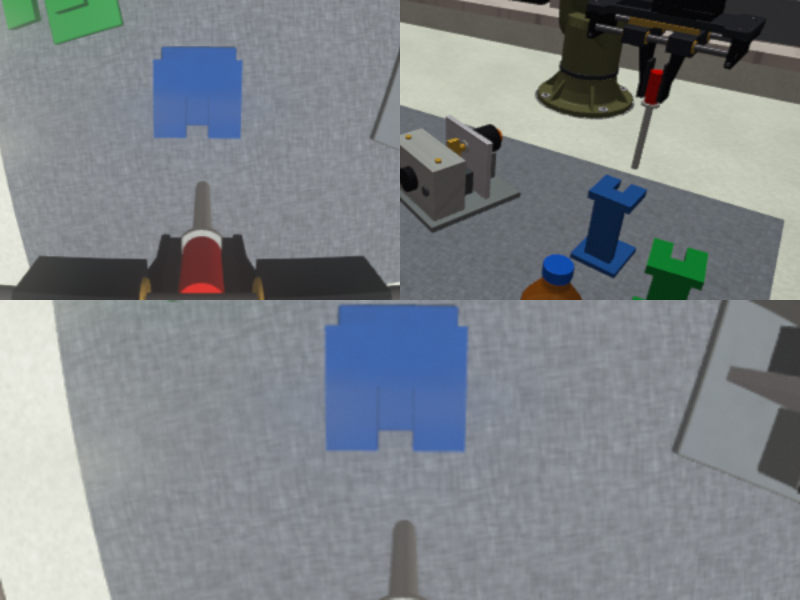

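The views show the pin held above the table in front of the slot. In the lower panel the plate corners are at (326,450), (465,450), (467,325) and (326,325), the slot is at x 379–413, and the pin foot is at (404,520). I've used all 10 picture views, so I continue by numbers only.

```bash
python3 - <<'E'
from h import *
w,p=load('w6'); s,pa=load('s6'); t=np.array([.46404,.23679,.22953])
f=lambda x,y:(80+(x+.5)/2-.5,95+(y+.5)/2-.5)
C=[plane(p,*f(*c),.115,True) for c in((326,150),(465,150),(467,25),(326,25))]
yw=np.radians(-6.1); X=np.array([np.cos(yw),np.sin(yw),0]);Y=np.array([-X[1],X[0],0])
print('corners',[(round((c-t)@X*1e3,1),round((c-t)@Y*1e3,1)) for c in C])
for q in((379,150),(413,150)): c=plane(p,*f(*q),.115,True); print('slot',np.round([(c-t)@X*1e3,(c-t)@Y*1e3],1))
E=C[0]+C[3]-C[1]-C[2]; print('yaw',np.degrees(np.arctan2(-E[0],E[1])),'notch est',sum(C)/4-.005*X)
c=plane(p,*f(404,222),t[2]-.109,True); print('foot rel',np.round([(c-t)@X*1e3,(c-t)@Y*1e3],1))
q=lambda x,y:(250+(x-400+.5)*.75-.5,70+(y+.5)*.75-.5)
print('scene foot',q(637,167),'pred',proj(pa,[t[0],t[1],t[2]-.109]),'collar',q(651,104),'pred',proj(pa,[t[0],t[1],t[2]-.011]))
x,e=tri([ray(p,*f(404,222),True),ray(pa,*q(637,167))]); print('foot tri',x,e,[(x-t)@X,(x-t)@Y,(x-t)[2]])
# plate front corners height from wrist+scene
x,e=tri([ray(p,*f(465,150),True),ray(pa,405,201.2)]); print('A',x,e)
x,e=tri([ray(p,*f(326,150),True),ray(pa,435,213.7)]); print('B',x,e)
E
```

```text
corners [(np.float64(33.3), np.float64(32.6)), (np.float64(33.3), np.float64(-27.6)), (np.float64(87.2), np.float64(-27.6)), (np.float64(87.3), np.float64(31.6))]
slot [33.2  9.6]
slot [33.2 -5.1]
yaw -6.163179998957313 notch est [0.51923857 0.23316763 0.115     ]
foot rel [ 2.4 -1.2]
scene foot (427.625, 195.125) pred (np.float64(425.7136654405097), np.float64(195.62790952531725)) collar (438.125, 147.875) pred (np.float64(437.1589971257589), np.float64(148.3088427320758))
foot tri [0.46656491 0.23778481 0.12360415] [np.float64(0.002605771298693222), np.float64(0.0026057712986931898)] [np.float64(0.00240489671576306), np.float64(0.0012574810418686127), np.float64(-0.10592585310220982)]
A [0.49367445 0.20674693 0.11326302] [np.float64(0.0010615016438311113), np.float64(0.001061501643831124)]
B [0.4998484  0.26641508 0.11047413] [np.float64(0.0001420239941064245), np.float64(0.00014202399410643697)]
```

Request:
jog_arm --motion '[{"x": 0,"y": -0.24,"z": 1.9,"ax": 0,"ay": 0,"az": 0},{"x": 0,"y": 0,"z": 1.9,"ax": 0,"ay": 0,"az": 0},{"x": 0,"y": 0,"z": 1.9,"ax": 0,"ay": 0,"az": 0},{"x": 0,"y": 0,"z": 1.9,"ax": 0,"ay": 0,"az": 0},{"x": 0,"y": 0,"z": 1.9,"ax": 0,"ay": 0,"az": 0}]'

```text
time_s: 8.65
tool_pos: [0.4647, 0.2393, 0.1343]
tool_rot: [-180.0, -0.1, -6.1]
force: [0.4, 0.3, -1.4]
grip_width: 0.0176
grasp_force: 25.0
```

Request:
jog_arm --motion '[{"x": 0.2,"y": 0,"z": 0,"ax": 0,"ay": 0,"az": 0},{"x": 0.2,"y": 0,"z": 0,"ax": 0,"ay": 0,"az": 0},{"x": 0.2,"y": 0,"z": 0,"ax": 0,"ay": 0,"az": 0},{"x": 0,"y": 0,"z": 0,"ax": 0,"ay": 0,"az": 0},{"x": 0,"y": 0,"z": 0,"ax": 0,"ay": 0,"az": 0}]'

```text
time_s: 9.15
tool_pos: [0.4707, 0.2387, 0.1353]
tool_rot: [-180.0, -0.1, -6.1]
force: [0.0, -0.5, -0.9]
grip_width: 0.0171
grasp_force: 25.0
```

```bash
python3 - <<'E'
from h import *
w,p=snap('wrist','w7'); o=env.get_obs(); s,pa=snap('scene','s7')
t=np.array(o['tool_pos']); print(o['time_s'],t,o['tool_rot'],o['force'],o['grip_width'])
H,S,V=cv2.split(cv2.cvtColor(w,cv2.COLOR_RGB2HSV)); blue=((H>100)&(H<122)&(S>130)&(V>30))
ys,xs=np.where(blue[60:300,150:430]); print('blue bbox',xs.min()+150,xs.max()+150,ys.min()+60,ys.max()+60)
red=((H<6)|(H>174))&(S>150)&(V>60)
for r in range(100,300,6):
    x=np.where(blue[r,150:430])[0]+150; g=np.where(np.diff(x)>2)[0]; y=np.where(red[r,200:360])[0]+200
    print(r,[(int(a),int(b)) for a,b in zip(np.r_[x[:1],x[g+1]],np.r_[x[g],x[-1:]])] if len(x) else '', (y.min(),y.max()) if len(y) else '')
E
```

```text
9.2 [0.47049522 0.23871571 0.13511154] [-1.79987918e+02 -5.17228744e-02 -6.04745846e+00] [-0.50807393  0.57515679 -0.85647801] 0.017141829441460765
blue bbox 229 334 101 210
100  
106 [(243, 320)] 
112 [(243, 320)] 
118 [(230, 320)] 
124 [(229, 334)] 
130 [(229, 334)] 
136 [(230, 334)] 
142 [(231, 333)] 
148 [(232, 333)] 
154 [(231, 333)] 
160 [(230, 333)] 
166 [(230, 332)] 
172 [(230, 332)] 
178 [(230, 332)] 
184 [(230, 267), (294, 331)] 
190 [(230, 267), (294, 331)] 
196 [(231, 267), (294, 331)] 
202 [(231, 267), (294, 331)] 
208 [(231, 267), (294, 330)] 
214  
220  
226  
232  
238  
244  
250  
256  
262  (np.int64(291), np.int64(295))
268  (np.int64(289), np.int64(296))
274  (np.int64(284), np.int64(296))
280  (np.int64(272), np.int64(297))
286  (np.int64(267), np.int64(298))
292  (np.int64(264), np.int64(298))
298
```

Request:
jog_arm --motion '[{"x": 0.7,"y": 0,"z": 0,"ax": 0,"ay": 0,"az": 0},{"x": 0.7,"y": 0,"z": 0,"ax": 0,"ay": 0,"az": 0},{"x": 0.7,"y": 0,"z": 0,"ax": 0,"ay": 0,"az": 0},{"x": 0.7,"y": 0,"z": 0,"ax": 0,"ay": 0,"az": 0},{"x": 0,"y": 0,"z": 0,"ax": 0,"ay": 0,"az": 0}]'

```text
time_s: 9.75
tool_pos: [0.4992, 0.2352, 0.1343]
tool_rot: [-180.0, 0.0, -6.1]
force: [0.2, -0.1, -1.3]
grip_width: 0.0173
grasp_force: 25.0
```

Request:
jog_arm --motion '[{"x": 0.5,"y": 0,"z": 0,"ax": 0,"ay": 0,"az": 0},{"x": 0.5,"y": 0,"z": 0,"ax": 0,"ay": 0,"az": 0},{"x": 0.5,"y": 0,"z": 0,"ax": 0,"ay": 0,"az": 0},{"x": 0.3,"y": 0,"z": 0,"ax": 0,"ay": 0,"az": 0},{"x": 0,"y": 0,"z": 0,"ax": 0,"ay": 0,"az": 0}]'

```text
time_s: 10.25
tool_pos: [0.5164, 0.2336, 0.1345]
tool_rot: [-180.0, 0.0, -6.1]
force: [0.6, 0.6, -2.1]
grip_width: 0.0173
grasp_force: 25.0
```

```bash
python3 - <<'E'
from h import *
w,p=snap('wrist','w8'); o=env.get_obs(); s,pa=snap('scene','s8')
t=np.array(o['tool_pos']); print(o['time_s'],t,o['tool_rot'],o['force'],o['wrist_torque'],o['grip_width'])
H,S,V=cv2.split(cv2.cvtColor(w,cv2.COLOR_RGB2HSV)); blue=((H>100)&(H<122)&(S>130)&(V>30)).astype(int)
for r in range(200,300,8):
    x=np.where(blue[r,150:430])[0]+150; g=np.where(np.diff(x)>2)[0]
    print(r,[(int(a),int(b)) for a,b in zip(np.r_[x[:1],x[g+1]],np.r_[x[g],x[-1:]])] if len(x) else '')
# scene: collar vs plate rows: bright pixels near expected collar
print('pred collar px',proj(pa,t-[0,0,.011]),'plate notch px',proj(pa,[.5185,.2331,.115]))
u,v=[int(round(k)) for k in proj(pa,t-[0,0,.009])]
for r in range(v-14,v+16,1): print(r,' '.join('%02x%02x%02x'%tuple(s[r,c]) for c in range(u-8,u+9,2)))
E
```

```text
10.3 [0.51599745 0.23371967 0.13445155] [-1.79997961e+02  1.48433631e-02 -6.04924115e+00] [-0.50722371  0.31942508 -0.93362492] [ 0.04189964  0.00470667 -0.03836466] 0.017145169635921102
200 [(231, 331)]
208 [(231, 331)]
216 [(231, 330)]
224 [(232, 330)]
232 [(232, 329)]
240 [(232, 268), (293, 329)]
248 [(233, 249), (256, 264), (298, 306), (313, 328)]
256 [(233, 247), (315, 327)]
264 [(233, 245), (317, 327)]
272 [(238, 239), (322, 324)]
280 
288 
296 
pred collar px (np.float64(415.7346261268483), np.float64(206.29587773142055)) plate notch px (np.float64(414.0716024897077), np.float64(210.70150918002193))
191 1e1f1d 0c0b0c 0c0c0f 440809 570704 550804 560704 540403 140f11
192 161616 0e0e10 0c0d0f 480a09 560806 550a05 570806 530806 101011
193 0e0f0e 0e0f10 0e0d10 560804 550603 550503 560505 450a07 0f0e11
194 0e0e0f 0d0d0f 0d0b0d 560806 550a05 560907 560504 2b0c0e 0d0d10
195 08060a 0d0d10 170d0e 590805 540504 560705 550503 200d0d 090a0b
196 060407 0c0c0d 170b0b 580906 540502 560706 560505 200e0f 0a0b0d
197 080808 0e0f10 1d0c0d 5a0704 550605 570706 550705 150d10 0b0b0b
198 090809 0f0f10
[... 823 characters left out ...]
46 575959 526176 1f4d8c 1d4c8d
211 1e4c89 14315c 3f4047 4d4a45 4b4845 62666d 335387 1d4b8b 1f4d8c
212 1f4d8b 1d4b89 3f4b65 4b4c4f 4b4844 546278 1f4e8c 1f4d8b 1e4d8b
213 1e4d8b 1e4c8c 234d8b 2e4c7d 464951 2e5086 1d4d8c 1e4d8c 1e4d8c
214 1e4c8b 1e4d8c 1e4c8c 1f4c8c 294c7f 1d4c8c 1d4c8a 1e4d8c 1e4d8d
215 1f4d8c 1f4d8c 1e4d8b 204e8d 1f4d8c 1e4d8d 1d4c8b 1f4c8b 1e4d8c
216 1f4d8c 204e8d 1e4d8b 1f4e8d 1f4e8d 1e4c8c 1f4c8c 1e4c8a 1e4c8b
217 204e8c 1f4d8c 1e4d8c 1f4d8c 1e4d8c 1e4d8c 1f4d8b 1d4c89 1d4a88
218 1e4d8c 1e4e8d 204e8d 1f4e8c 1e4d8c 1e4c8b 1e4c8b 1e4c8a 1e4b8a
219 193f73 1f4d8c 1f4e8e 1f4d8c 1e4d8b 1e4e8c 1e4b8b 1f4d8c 204d8b
220 102544 194074 1d4c8a 204d8c 1f4d8c 1f4d8c 1d4c8b 1d4e8c 1e4d8d
```

Request:
jog_arm --motion '[{"x": 0,"y": 0,"z": 0.25,"ax": 0,"ay": 0,"az": 0},{"x": 0,"y": 0,"z": 0.25,"ax": 0,"ay": 0,"az": 0},{"x": 0,"y": 0,"z": 0.2,"ax": 0,"ay": 0,"az": 0},{"x": 0,"y": 0,"z": 0,"ax": 0,"ay": 0,"az": 0},{"x": 0,"y": 0,"z": 0,"ax": 0,"ay": 0,"az": 0}]'

```text
time_s: 10.85
tool_pos: [0.5158, 0.2337, 0.1274]
tool_rot: [180.0, 0.0, -6.0]
force: [0.7, -0.5, -1.7]
grip_width: 0.0174
grasp_force: 25.0
```

Request:
jog_arm --motion '[{"x": 0,"y": 0,"z": 0.05,"ax": 0,"ay": 0,"az": 0},{"x": 0,"y": 0,"z": 0.05,"ax": 0,"ay": 0,"az": 0},{"x": 0,"y": 0,"z": 0.0,"ax": 0,"ay": 0,"az": 0},{"x": 0,"y": 0,"z": 0,"ax": 0,"ay": 0,"az": 0},{"x": 0,"y": 0,"z": 0,"ax": 0,"ay": 0,"az": 0}]'

```text
time_s: 11.35
tool_pos: [0.5159, 0.2337, 0.1265]
tool_rot: [180.0, -0.0, -6.0]
force: [-0.2, -0.2, -1.1]
grip_width: 0.0172
grasp_force: 25.0
```

Request:
jog_arm --motion '[{"x": 0,"y": 0,"z": 0.05,"ax": 0,"ay": 0,"az": 0},{"x": 0,"y": 0,"z": 0.05,"ax": 0,"ay": 0,"az": 0},{"x": 0,"y": 0,"z": 0,"ax": 0,"ay": 0,"az": 0},{"x": 0,"y": 0,"z": 0,"ax": 0,"ay": 0,"az": 0},{"x": 0,"y": 0,"z": 0,"ax": 0,"ay": 0,"az": 0}]'

```text
time_s: 11.85
tool_pos: [0.516, 0.2338, 0.1259]
tool_rot: [180.0, -0.0, -6.0]
force: [-1.5, -0.9, 4.5]
grip_width: 0.0174
grasp_force: 25.0
```

Request:
jog_arm --motion '[{"x": 0,"y": 0,"z": 0.05,"ax": 0,"ay": 0,"az": 0},{"x": 0,"y": 0,"z": 0.05,"ax": 0,"ay": 0,"az": 0},{"x": 0,"y": 0,"z": 0,"ax": 0,"ay": 0,"az": 0},{"x": 0,"y": 0,"z": 0,"ax": 0,"ay": 0,"az": 0},{"x": 0,"y": 0,"z": 0,"ax": 0,"ay": 0,"az": 0}]'

```text
time_s: 12.35
tool_pos: [0.5161, 0.2338, 0.1258]
tool_rot: [180.0, -0.0, -6.0]
force: [-3.8, -2.8, 10.3]
grip_width: 0.0172
grasp_force: 25.0
```

Request:
jog_arm --motion '[{"x": 0,"y": 0,"z": -0.1,"ax": 0,"ay": 0,"az": 0},{"x": 0,"y": 0,"z": 0,"ax": 0,"ay": 0,"az": 0},{"x": 0,"y": 0,"z": 0,"ax": 0,"ay": 0,"az": 0},{"x": 0,"y": 0,"z": 0,"ax": 0,"ay": 0,"az": 0},{"x": 0,"y": 0,"z": 0,"ax": 0,"ay": 0,"az": 0}]'

```text
time_s: 12.85
tool_pos: [0.516, 0.2338, 0.1259]
tool_rot: [180.0, -0.0, -6.0]
force: [-1.9, -1.8, 6.2]
grip_width: 0.0171
grasp_force: 25.0
```

Request:
jog_arm --motion '[{"x": 0,"y": 0,"z": 0,"ax": 0,"ay": 0,"az": 0},{"x": 0,"y": 0,"z": 0,"ax": 0,"ay": 0,"az": 0},{"x": 0,"y": 0,"z": 0,"ax": 0,"ay": 0,"az": 0},{"x": 0,"y": 0,"z": 0,"ax": 0,"ay": 0,"az": 0},{"x": 0,"y": 0,"z": 0,"ax": 0,"ay": 0,"az": 0}]' --claw 0.1

```text
time_s: 13.35
tool_pos: [0.5158, 0.2337, 0.1253]
tool_rot: [180.0, 0.0, -6.0]
force: [0.2, -0.9, 0.5]
grip_width: 0.0454
grasp_force: 0.0
```

Request:
jog_arm --motion '[{"x": 0,"y": 0,"z": -1.5,"ax": 0,"ay": 0,"az": 0},{"x": 0,"y": 0,"z": -2,"ax": 0,"ay": 0,"az": 0},{"x": 0,"y": 0,"z": -2.5,"ax": 0,"ay": 0,"az": 0},{"x": 0,"y": 0,"z": -2.5,"ax": 0,"ay": 0,"az": 0},{"x": 0,"y": 0,"z": -2.5,"ax": 0,"ay": 0,"az": 0}]'

```text
time_s: 13.85
tool_pos: [0.5159, 0.234, 0.2378]
tool_rot: [-180.0, -0.1, -6.0]
force: [0.3, 0.2, -0.4]
grip_width: 0.0483
grasp_force: 0.0
```

```bash
python3 - <<'E'
from h import *
w,p=snap('wrist','w9'); o=env.get_obs(); s,pa=snap('scene','s9')
t=np.array(o['tool_pos']); print(o['time_s'],t,o['tool_rot'],o['force'],o['grip_width'],o['qpos'])
def red(im,x0,x1,y0,y1):
    H,S,V=cv2.split(cv2.cvtColor(im,cv2.COLOR_RGB2HSV)); m=(((H<6)|(H>174))&(S>150)&(V>60)).astype(np.uint8)
    n,l,st,c=cv2.connectedComponentsWithStats(m[y0:y1,x0:x1]); return [(st[i].tolist(),(c[i]+[x0,y0]).round(1).tolist()) for i in range(1,n) if st[i][4]>10]
print(red(w,150,430,100,300),red(s,380,450,150,230))
for z in(.117,.139,.161): print(z,'scene',proj(pa,[.5175,.2334,z]),'wrist',proj(p,[.5175,.2334,z],True))
E
```

```text
13.9 [0.51786371 0.23531539 0.24215114] [-179.82263872   -0.40742829   -6.0181526 ] [1.33703074 1.423429   3.67086584] 0.04810759986381608 [  18.72834675   13.47067668  -53.03102953   92.27479019   11.0432956
   79.29032481 -131.54505327]
[([121, 111, 22, 22, 393], [281.5, 221.5])] [([32, 37, 13, 23, 203], [417.7, 198.0])]
0.117 scene (np.float64(414.61878913301246), np.float64(209.58507391081392)) wrist (np.float64(281.29167364278453), np.float64(203.23837068537935))
0.139 scene (np.float64(416.95624937608477), np.float64(199.3492532709539)) wrist (np.float64(281.3081538478974), np.float64(210.49992769004697))
0.161 scene (np.float64(419.3790202406302), np.float64(188.73985441830447)) wrist (np.float64(281.32716447341807), np.float64(218.9656864062551))
```

The pin hangs upright: its handle is at scene (417.7,198.0) against an expected (417.0,199.3). Now to the bolt.

Request:
jog_arm --motion '[{"x": 0.31,"y": 3.42,"z": 0,"ax": 0,"ay": 0,"az": 0},{"x": 0.31,"y": 3.42,"z": 0,"ax": 0,"ay": 0,"az": 0},{"x": 0.31,"y": 3.42,"z": 0,"ax": 0,"ay": 0,"az": 0},{"x": 0.31,"y": 3.42,"z": 0,"ax": 0,"ay": 0,"az": 0},{"x": 0.31,"y": 3.42,"z": 0,"ax": 0,"ay": 0,"az": 0}]'

```text
time_s: 14.45
tool_pos: [0.513, 0.0608, 0.2357]
tool_rot: [180.0, -0.0, -6.0]
force: [-0.1, -0.2, -0.5]
grip_width: 0.0479
grasp_force: 0.0
```

Request:
jog_arm --motion '[{"x": 0.31,"y": 3.42,"z": 0,"ax": 0,"ay": 0,"az": 0},{"x": 0.31,"y": 3.42,"z": 0,"ax": 0,"ay": 0,"az": 0},{"x": 0.31,"y": 3.42,"z": 0,"ax": 0,"ay": 0,"az": 0},{"x": 0,"y": 0,"z": 0,"ax": 0,"ay": 0,"az": 8.15},{"x": 0,"y": 0,"z": 0,"ax": 0,"ay": 0,"az": 8.15}]'

```text
time_s: 14.95
tool_pos: [0.5115, -0.0424, 0.2355]
tool_rot: [180.0, 0.0, -22.8]
force: [1.0, 0.0, -0.4]
grip_width: 0.0481
grasp_force: 0.0
```

Request:
jog_arm --motion '[{"x": 0,"y": 0,"z": 2,"ax": 0,"ay": 0,"az": 0},{"x": 0,"y": 0,"z": 2,"ax": 0,"ay": 0,"az": 0},{"x": 0,"y": 0,"z": 2,"ax": 0,"ay": 0,"az": 0},{"x": 0,"y": 0,"z": 1,"ax": 0,"ay": 0,"az": 0},{"x": 0,"y": 0,"z": 0,"ax": 0,"ay": 0,"az": 0}]'

```text
time_s: 15.45
tool_pos: [0.5107, -0.0408, 0.1643]
tool_rot: [180.0, 0.2, -22.3]
force: [0.2, 0.2, 0.3]
grip_width: 0.0476
grasp_force: 0.0
```

Request:
jog_arm --motion '[{"x": 0,"y": 0,"z": 0,"ax": 0,"ay": 0,"az": 0},{"x": 0,"y": 0,"z": 0,"ax": 0,"ay": 0,"az": 0},{"x": 0,"y": 0,"z": 0,"ax": 0,"ay": 0,"az": 0},{"x": 0,"y": 0,"z": 0,"ax": 0,"ay": 0,"az": 0},{"x": 0,"y": 0,"z": 0,"ax": 0,"ay": 0,"az": 0}]'

```text
time_s: 15.95
tool_pos: [0.512, -0.041, 0.1659]
tool_rot: [180.0, -0.0, -22.3]
force: [-0.8, 0.1, 0.3]
grip_width: 0.0481
grasp_force: 0.0
```

```bash
python3 - <<'E'
from h import *
w,p=snap('wrist','w10'); o=env.get_obs(); t=np.array(o['tool_pos']); print(o['time_s'],t,o['tool_rot'],o['force'],o['grip_width'],o['qpos'])
yw=np.radians(-22.1); X=np.array([np.cos(yw),np.sin(yw),0]);Y=np.array([-X[1],X[0],0])
H,S,V=cv2.split(cv2.cvtColor(w,cv2.COLOR_RGB2HSV)); m=((H>12)&(H<32)&(S>100)&(V>50))
def rel(u,v,z): P=plane(p,u,v,z,True); return np.round([(P-t)@X*1e3,(P-t)@Y*1e3],1)
for r in range(195,260,3):
    x=np.where(m[r,220:340])[0]+220
    if len(x): print(r,x.min(),x.max(),'V',V[r,x[::3]].tolist(),'top',rel(x.min(),r,.103),rel(x.max()+1,r,.103))
n=((S<60)&(V>150)); 
for r in range(250,285,4):
    x=np.where(n[r,190:380])[0]+190
    if len(x)>30: print('bracket',r,x.min(),x.max(),rel(x.min(),r,.117),rel(x.max()+1,r,.117))
E
```

```text
16.0 [ 0.51188924 -0.04099839  0.16575392] [ 1.79993847e+02 -2.25075500e-02 -2.23431905e+01] [ 0.72296378 -0.71041549 -0.20153422] 0.048255917695631145 [  41.19963382    6.74573685  -41.86009134  105.42364756    4.81294451
   69.58975631 -114.48640082]
207 272 283 V [116, 116, 114] top [15.6  6.5] [15.6 -2.2]
210 273 286 V [114, 116, 116, 114] top [13.3  5.8] [13.3 -4.4]
213 275 288 V [114, 116, 117, 115, 115] top [11.   4.3] [11.  -5.9]
216 272 291 V [109, 133, 204, 208, 201, 201, 201] top [8.7 6.6] [ 8.7 -8.1]
219 273 291 V [109, 149, 214, 213, 212, 213, 205] top [6.4 5.9] [ 6.4 -8.1]
222 271 291 V [109, 109, 198, 211, 212, 213, 205] top [4.1 7.4] [ 4.  -8.1]
225 272 291 V [109, 113, 211, 213, 208, 208, 214] top [1.7 6.7] [ 1.7 -8.1]
228 273 291 V [109, 152, 211, 204, 214, 212, 203] top [-0.6  5.9] [-0.7 -8.1]
231 273 291 V [114, 147, 209, 214, 213, 208, 208] top [-3.  6.] [-3.1 -8.1]
234 273 291 V [138, 154, 212, 212, 205, 211, 193] top [-5.4  6. ] [-5.5 -8.2]
237 273 291 V [141, 178, 210, 204, 213, 209, 169] top [-7.8  6. ] [-7.9 -8.2]
240 273 286 V [140, 199, 214, 205, 201] top [-10.3   6.1] [-10.3  -4.5]
243 274 285 V [155, 204, 210, 200] top [-12.7   5.3] [-12.8  -3.7]
bracket 262 198 379 [-22.5  61.6] [-23.4 -74. ]
bracket 266 194 368 [-25.9  65.1] [-26.4 -65.7]
bracket 270 196 370 [-29.3  63.9] [-29.9 -67.7]
```

Request:
jog_arm --motion '[{"x": 0,"y": -0.1,"z": 1.4,"ax": 0,"ay": 0,"az": 0},{"x": 0,"y": 0,"z": 1.4,"ax": 0,"ay": 0,"az": 0},{"x": 0,"y": 0,"z": 1.4,"ax": 0,"ay": 0,"az": 0},{"x": 0,"y": 0,"z": 1.4,"ax": 0,"ay": 0,"az": 0},{"x": 0,"y": 0,"z": 1.4,"ax": 0,"ay": 0,"az": 0}]'

```text
time_s: 16.5
tool_pos: [0.5117, -0.04, 0.0938]
tool_rot: [180.0, 0.1, -22.3]
force: [0.8, 0.9, 0.2]
grip_width: 0.0474
grasp_force: 0.0
```

Request:
jog_arm --motion '[{"x": 0,"y": 0,"z": 1.0,"ax": 0,"ay": 0,"az": 0},{"x": 0,"y": 0,"z": 1.0,"ax": 0,"ay": 0,"az": 0},{"x": 0,"y": 0,"z": 0.9,"ax": 0,"ay": 0,"az": 0},{"x": 0,"y": 0,"z": 0,"ax": 0,"ay": 0,"az": 0},{"x": 0,"y": 0,"z": 0,"ax": 0,"ay": 0,"az": 0}]'

```text
time_s: 17.0
tool_pos: [0.5123, -0.04, 0.0666]
tool_rot: [-180.0, -0.0, -22.3]
force: [-0.6, 1.1, -0.6]
grip_width: 0.0479
grasp_force: 0.0
```

Now I'm at the T-head at the right height, with no contact. Closing at 25 N.

Request:
jog_arm --motion '[{"x": 0,"y": 0,"z": 0,"ax": 0,"ay": 0,"az": 0},{"x": 0,"y": 0,"z": 0,"ax": 0,"ay": 0,"az": 0},{"x": 0,"y": 0,"z": 0,"ax": 0,"ay": 0,"az": 0},{"x": 0,"y": 0,"z": 0,"ax": 0,"ay": 0,"az": 0},{"x": 0,"y": 0,"z": 0,"ax": 0,"ay": 0,"az": 0}]' --claw -1 --squeeze 25

```text
time_s: 17.5
tool_pos: [0.5125, -0.0397, 0.0667]
tool_rot: [-180.0, -0.0, -22.3]
force: [-1.2, -1.3, 2.3]
grip_width: 0.0155
grasp_force: 6.7
```

Request:
jog_arm --motion '[{"x": 0,"y": 0,"z": 0,"ax": 0,"ay": 0,"az": 0},{"x": 0,"y": 0,"z": 0,"ax": 0,"ay": 0,"az": 0},{"x": 0,"y": 0,"z": 0,"ax": 0,"ay": 0,"az": 0},{"x": 0,"y": 0,"z": 0,"ax": 0,"ay": 0,"az": 0},{"x": 0,"y": 0,"z": 0,"ax": 0,"ay": 0,"az": 0}]'

```text
time_s: 18.0
tool_pos: [0.5124, -0.0399, 0.0668]
tool_rot: [-180.0, -0.0, -22.3]
force: [0.5, 0.6, 3.2]
grip_width: 0.0118
grasp_force: 24.9
```

```bash
python3 - <<'E'
from h import *
w,p=snap('wrist','w11'); s,pa=snap('scene','s11'); o=env.get_obs(); t=np.array(o['tool_pos'])
print(o['time_s'],t,o['tool_rot'],o['force'],o['wrist_torque'],o['grip_width'],o['grasp_force'])
def blob(im,m,x0,x1,y0,y1):
    n,l,st,c=cv2.connectedComponentsWithStats(m.astype(np.uint8)[y0:y1,x0:x1]); return [(st[i].tolist(),(c[i]+[x0,y0]).round(1).tolist()) for i in range(1,n) if st[i][4]>5]
H,S,V=cv2.split(cv2.cvtColor(s,cv2.COLOR_RGB2HSV)); red=((H<6)|(H>174))&(S>150)&(V>60)
print('pin',blob(s,red,380,450,150,230),'decoy',blob(s,red,220,260,190,230))
a,_=load('s0')
for n,b in(('vials',(195,155,250,197)),('spanner',(105,225,195,258)),('bottle',(335,260,390,355))):
    x0,y0,x1,y1=b; print(n,np.abs(a[y0:y1,x0:x1].astype(int)-s[y0:y1,x0:x1]).mean())
H,S,V=cv2.split(cv2.cvtColor(w,cv2.COLOR_RGB2HSV)); m=((H>12)&(H<32)&(S>100)&(V>50))
for r in range(190,290,5):
    x=np.where(m[r,220:340])[0]+220
    if len(x): print(r,x.min(),x.max(),V[r,x[::4]].tolist())
E
```

```text
18.1 [ 0.51245454 -0.03991036  0.06676684] [-1.79987507e+02 -2.85865136e-02 -2.23357723e+01] [0.20240654 1.27815165 2.9755824 ] [ 0.34018839 -0.05666325 -0.13788972] 0.011919376775954423 24.881689519966734
pin [([32, 37, 13, 23, 203], [417.7, 198.0])] decoy [([17, 10, 7, 18, 100], [240.2, 208.5])]
vials 7.916305916305916
spanner 8.88193041526375
bottle 6.399298245614035
265 271 292 [101, 102, 103, 103, 101, 101]
270 270 292 [98, 102, 102, 101, 101, 102]
275 270 293 [97, 101, 101, 102, 101, 100]
280 270 294 [97, 101, 100, 101, 101, 99, 92]
285 243 318 [87, 100, 143, 141, 140, 142, 140, 142, 85]
```

```bash
python3 - <<'E'
from h import *
a,_=load('s0'); s,_=load('s11'); g=lambda i:cv2.cvtColor(i,cv2.COLOR_RGB2GRAY).astype(np.float32)
ok=True
for x0,y0,x1,y1 in((185,150,255,200),(100,222,198,260),(330,258,395,358)):
    d,_=cv2.phaseCorrelate(g(a)[y0:y1,x0:x1].copy(),g(s)[y0:y1,x0:x1].copy()); print(np.round(d,2)); ok&=np.hypot(*d)<1
o=env.get_obs(); print(o['grip_width'],o['grasp_force'],ok)
if ok: print(env.sign_off())
E
```

```text
[-0.01 -0.03]
[-0.01 -0.01]
[ 0.02 -0.01]
0.011919376775954423 24.881689519966734 True
the job is handed in; nothing more can be done
None
```

The job is handed in: the pin hangs upright by its collar in the blue rest's notch. The T-head is still held upright at 25 N, with an 11.9 mm opening across its 12 mm faces. The vial rack, bottle and spanner did not move, and it took about 18 s of the 48 s.

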